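Level the board plate with a wedge shim

TASK

The hinged aluminium plate on the repair bench sits low on its open side, opposite the dark hinge bar. Slide the orange tapered wedge, thin end first, under the middle of that low edge until the bubble of the level on the plate rests centred between its two black lines, then let go and leave the wedge there. Leave the flat blue packer where it lies.

Things in the scene. Friction and masses are not known exactly. Their poses are not given: they have to be found in the camera images.
- wedge_mid (a point): Loose orange wedge on the bench, 150 mm long, 36 wide, straight slope 1 in 5 from 4 mm thick at the tip to 34 mm at the back. The point is mid-length, mid-width, 9.5 mm above its flat underside. Its x axis points along its length to the thin tip (75 mm away); the thick back end, where to grip it across the width, is 75 mm towards -x. z is up.
- mouth (a point): Point on the bench below the middle of the low edge of the aluminium plate (180 mm wide, 165 mm edge to hinge). x points in under the plate, square to the edge: the way to push; z up. Free space below: 160 mm wide and deep. The edge's underside is 8 mm up at the start, 22 mm when level (wedge tip then about 90 mm past the edge). Things on the plate rise to 55 mm above the bench.
- plate (a joint): Plate's tilt in rad about its rear hinge: 0 level, -0.083 at the start (low edge on its stop), positive if the edge is too high; it sinks by its own weight (3 to 5 N at the edge). White 16 mm bubble in the black level on it runs to the higher side, 2.5 mm per 0.01 rad, centred at 0; black lines 12.5 mm either side of the middle.
- packer_mid (a point): Flat blue plastic packer strip, 150 x 36 x 10 mm, not tapered, lying on the bench near the wedge: a bystander, not to be moved. The point is its centre, x along its length.
Things that resemble listed ones, but are neither listed nor needed, are in the scene too. What is meant by the part that bears wedge_mid is not green, pink or turquoise, and is the smaller of those in its own colour.

How it is judged (in metres and radians):
At the end, for the whole second after the job is handed in: The plate is level to within 0.02 rad (bubble between the lines), held up by the orange wedge, which lies flat on the bench, tip under the plate, its middle within 60 mm of the middle of the low edge sideways, released and at rest (value of joint plate between -0.02 and 0.02 rad and x of wedge_mid in the frame of mouth between -0.02 and 0.06 m and y of wedge_mid in the frame of mouth between -0.06 and 0.06 m and height (world z) of wedge_mid below 0.016 m and angle between wedge_mid's own z axis and vertical below 0.1 rad and velocity of joint plate between -0.05 and 0.05 rad/s); the robot touches nothing.
It fails at once if the flat blue packer is moved more than 30 mm (distance of packer_mid from where it was at the start of the episode above 0.03 m).
It also fails if it takes over 42 s, if anything falls off the work surface, if the arm or the gripper's body presses on something with over 40 N, if the wrist force passes 120 N, or if a joint passes its speed limit or range.

ROBOT

A 6-joint arm with a two-finger parallel gripper is mounted at the origin on the work surface. World frame = base frame: x ahead of the robot, y to its left, z up, the work surface at z = 0. Lengths are in m, angles in degrees, forces in N, time in s.
With the tool pointing down it reaches from about 0.325 to 0.85 m from the base axis. Payload 15.5 kg.
Tool frame: the origin (TCP) lies midway between the tips of the shut fingers; the grasp point (between the pads) lies 19 mm behind it; y points along the fingers, x is the direction in which the jaws open and shut, and the axes are right-handed (so a half turn about y gives the same grasp; the last joint's range is limited). The gripper opens to 91 mm and grips with 3 to 60 N. Pads are 32 mm wide; open, the fingers measure 118 mm over their backs; the gripper's body (76 mm by 178 mm) begins 60 mm behind the grasp point.
Start: joints at [60.476, 28.281, 77.091, -0, 74.628, -5.472], TCP at [0.255, 0.571, 0.214] pointing down, gripper open.
Joint ranges: [-166.48, 166.48], [-47.26, 123.95], [12.59, 153.08], [-70.14, 250.14], [6.76, 159.57], [-176.63, 176.63]. Speed limits (degrees/s): [108.29, 108.29, 147.25, 172.46, 172.46, 172.46].

INTERFACE

Orientations are given as a 3x3 rotation matrix whose columns are the frame's x, y, z axes.
In Python, from bench import ctrl gives the robot as it stands. The module is installed in compiled form; this text tells all that it offers. Calls block until the motion is done:
- ctrl.goto(position, orientation): joint-space move of the TCP to a pose.
- ctrl.move_l(position, vel=0.15, ori=None, contact_N=None): straight line of the TCP; ori=None keeps the orientation; vel is the mean speed in m/s. With contact_N (N) it stops when the force on the tool has changed by that much, and returns True; else False.
- ctrl.movej(angles): joint-space move.
- ctrl.command_gripper(opening): opening from 0.0 (shut) to 1.0 (fully open); the grip force is fixed at half the most; returns when the fingers have stopped.
- ctrl.sleep(seconds).
- ctrl.ik(position, orientation): joint angles nearest the present ones, or None.
- ctrl.read_camera(name): name is "scene" or "top" or "wrist"; returns the picture (400x640x3 uint8, blue, green, red); there is no depth.
- ctrl.camera_params(name): a dict with "fx", "fy", "cx", "cy" (pixels), "pose" (4x4, takes a point from camera to world coordinates); the wrist camera has in their place "T_tool_cam" (4x4, takes a point from camera to tool coordinates, whose origin is the TCP and whose axes are the tool frame's). Camera axes: x right, y up, looking along -z (the intrinsics and any distortion apply to the point x, -y, -z); pixel columns grow to the right and rows downward; lengths in m; the calibration is good to about 2 mm. The wrist camera is an equidistant fisheye: a pixel r from the principal point sees the ray r / f radians off the axis. A picture is of the moment at which its call begins: read the wrist's pose just before it. camera_params takes no time and is no camera call.
A pose or a line that the arm cannot do raises ctrl.MotionError and nothing moves.
- ctrl.sign_off(): hands the job in, once; it reports no verdict.
Readings, each from a call of its own:
- ctrl.current_t(): time.
- ctrl.current_q(): joint angles.
- ctrl.current_dq(): joint speeds.
- ctrl.current_effort(): joint torques, N m.
- ctrl.current_tool_pos(): TCP position.
- ctrl.current_eef_rot(): TCP orientation.
- ctrl.current_contact_force(): force on the tool from outside, world axes, zero at the start.
- ctrl.current_wrist_torque(): the same for the moment, N m.
- ctrl.current_grip_width(): opening from 0.0 (shut) to 1.0 (fully open).
Only numpy, scipy, OpenCV 4.12 (cv2) and the standard library are available. Lean on these libraries where they do the work, as an engineer would, in place of code of your own. Each camera call takes 0.05 s, during which the arm holds its last target.

## Working session

There is one attempt and no reset: what is moved stays moved. The work goes in short steps, each a Python script; the robot and the scene stay as the last script left them, time stands still between calls to the robot, and variables do not carry over. Pictures are saved under pics/ and viewed, and the job is handed in when it is done.

```bash
mkdir -p pics; python3 - <<'E'
from bench import ctrl
import cv2,numpy as np
print(ctrl.current_t())
for n in("scene","top","wrist"):
    cv2.imwrite(f"pics/{n}0.png",ctrl.read_camera(n))
    p=ctrl.camera_params(n);print(n,{k:(np.round(v,4).tolist()) for k,v in p.items()})
print(ctrl.current_t(),ctrl.current_tool_pos(),ctrl.current_eef_rot())
E
```

```text
0.0
scene {'fx': 434.7265, 'fy': 434.7265, 'cx': 315.7835, 'cy': 197.1707, 'pose': [[-0.886, -0.3775, 0.2693, 0.8086], [0.4637, -0.7273, 0.5061, 0.8932], [0.0048, 0.5732, 0.8194, 1.0711], [0.0, 0.0, 0.0, 1.0]]}
top {'fx': 477.5742, 'fy': 477.5742, 'cx': 325.6603, 'cy': 194.7772, 'pose': [[-0.015, 0.9824, -0.186, 0.1561], [-0.9997, -0.0185, -0.0174, 0.2431], [-0.0205, 0.1857, 0.9824, 1.6282], [0.0, 0.0, 0.0, 1.0]]}
wrist {'fx': 309.7069, 'fy': 309.7069, 'cx': 321.0745, 'cy': 196.5812, 'T_tool_cam': [[1.0, 0.0002, 0.0011, -0.0009], [0.001, 0.284, -0.9588, -0.1706], [-0.0006, 0.9588, 0.284, 0.0803], [0.0, 0.0, 0.0, 1.0]]}
0.15 [0.25459322 0.57046739 0.21345122] [[ 4.07585368e-01 -4.80746532e-04 -9.13166982e-01]
 [ 9.13166588e-01 -8.52442770e-04  4.07585641e-01]
 [-9.74367975e-04 -9.99999521e-01  9.15584708e-05]]
```

View pics/scene0.png

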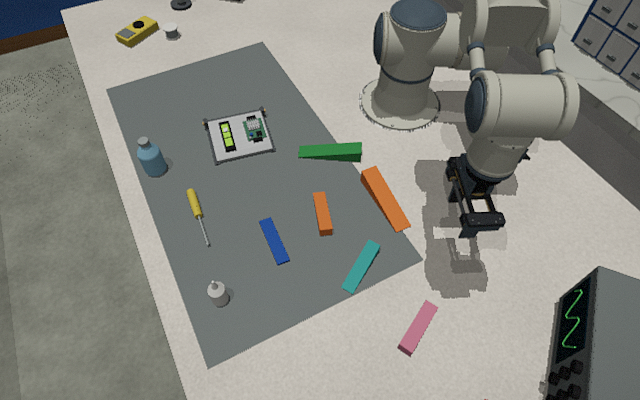

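View pics/top0.png

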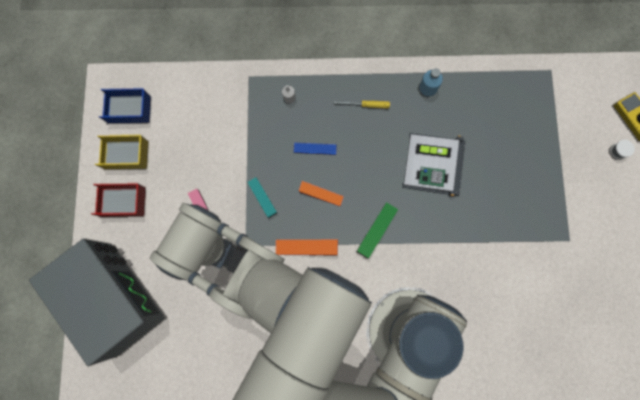

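View pics/wrist0.png

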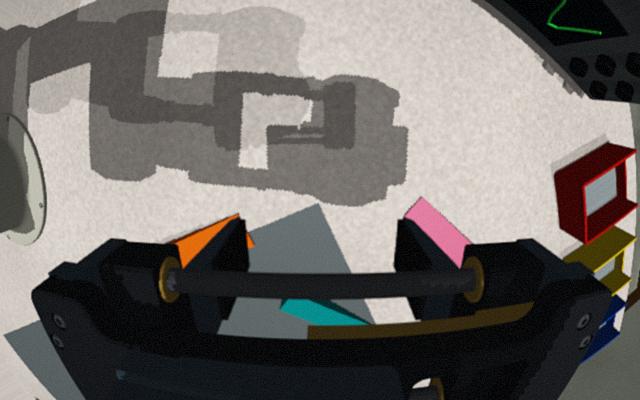

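```bash
python3 - <<'E'
import cv2,numpy as np
s=cv2.imread("pics/scene0.png");t=cv2.imread("pics/top0.png")
a=cv2.resize(s[95:255,190:420],None,fx=3.4,fy=3.4,interpolation=cv2.INTER_CUBIC)
b=cv2.resize(t[120:220,280:480],None,fx=4,fy=4,interpolation=cv2.INTER_CUBIC)
cv2.imwrite("pics/sz.png",a);cv2.imwrite("pics/tz.png",b)
E
```

```text
(no output)
```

View pics/sz.png

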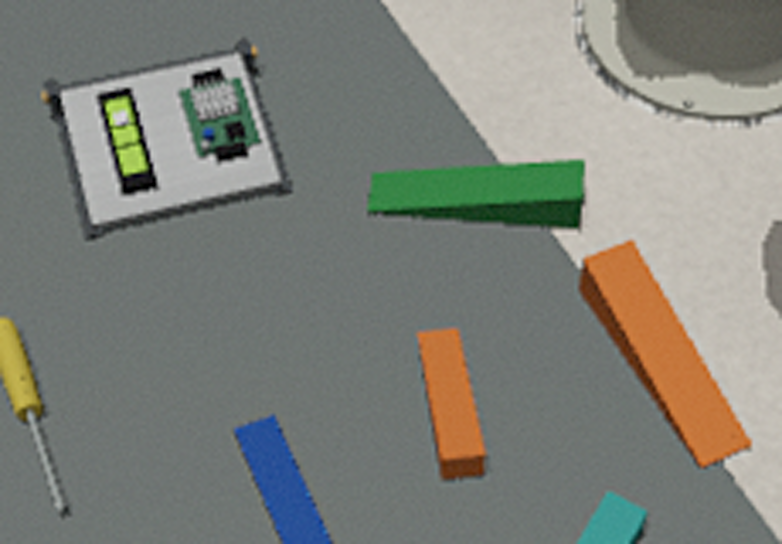

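View pics/tz.png

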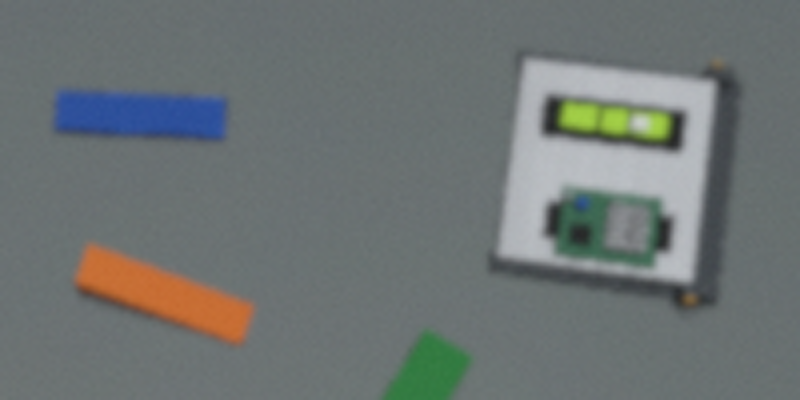

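```bash
cat > h.py <<'E'
from bench import ctrl
import cv2,numpy as np
from scipy.optimize import least_squares
P={n:ctrl.camera_params(n) for n in("scene","top")}
def proj(n,X):
    p=P[n];M=np.linalg.inv(np.array(p["pose"]));c=np.atleast_2d(X)@M[:3,:3].T+M[:3,3]
    return np.c_[p["fx"]*c[:,0]/-c[:,2]+p["cx"],p["fy"]*c[:,1]/c[:,2]+p["cy"]]
def unproj(n,uv,z):
    p=P[n];T=np.array(p["pose"]);uv=np.atleast_2d(uv)
    d=np.c_[(uv[:,0]-p["cx"])/p["fx"],-(uv[:,1]-p["cy"])/p["fy"],-np.ones(len(uv))]@T[:3,:3].T
    s=(z-T[2,3])/d[:,2];return T[:3,3]+d*s[:,None]
def wproj(X,pos,R):
    p=ctrl.camera_params("wrist");M=np.linalg.inv(np.array(p["T_tool_cam"]))
    c=(np.atleast_2d(X)-pos)@R; c=c@M[:3,:3].T+M[:3,3]; c=c*[1,-1,-1]
    r=np.hypot(c[:,0],c[:,1]);th=np.arctan2(r,c[:,2])
    return np.c_[p["fx"]*th*c[:,0]/r+p["cx"],p["fy"]*th*c[:,1]/r+p["cy"]]
def world(pose,L):
    x,y,a=pose;c,s=np.cos(a),np.sin(a);L=np.atleast_2d(L).astype(float)
    return np.c_[x+c*L[:,0]-s*L[:,1],y+s*L[:,0]+c*L[:,1],L[:,2]]
E
python3 - <<'E'
from h import *
zs=lambda a:np.array(a)/3.4+[190,95]
zt=lambda a:np.array(a)/4.+[280,120]
# wedge local: x to tip, y left
W=lambda x,y,z:[x,y,z]
# +y local = left when looking to tip (-y world dir) => world +x
sc=zs([(418,332),(458,328),(438,458),(485,456)]); sL=[(.075,-.018,.004),(.075,.018,.004),(-.075,-.018,.034),(-.075,.018,.034)]
tp=zt([(88,245),(77,287),(255,305),(241,345)]); tL=[(-.075,.018,.034),(-.075,-.018,.034),(.075,.018,.004),(.075,-.018,.004)]
print(np.round(unproj("scene",sc,.015),3));print(np.round(unproj("top",tp,.015),3))
def fit(sc,sL,tp,tL,x0):
    f=lambda p:np.r_[(proj("scene",world(p,sL))-sc).ravel(),(proj("top",world(p,tL))-tp).ravel()]
    r=least_squares(f,x0);return r.x,np.abs(r.fun).round(1)
# scene: x world decreases to the right (cam x = -.886,.46): left corner in scene has larger x => local +y
sL=[(.075,.018,.004),(.075,-.018,.004),(-.075,.018,.034),(-.075,-.018,.034)]
p,e=fit(sc,sL,tp,tL,[.5,.2,-1.57]);print(p,np.degrees(p[2]),e)
# plate low edge corners
print(np.round(unproj("scene",zs([(90,228),(288,183),(45,97),(253,50)]),.012),3))
print(np.round(unproj("top",zt([(520,55),(497,262),(718,75),(693,285)]),.015),3))
print('packer',np.round(unproj("top",zt([(57,92),(55,131),(226,98),(226,138)]),.01),3))
E
```

```text
[[0.461 0.222 0.015]
 [0.428 0.235 0.015]
 [0.506 0.344 0.015]
 [0.47  0.36  0.015]]
[[0.511 0.353 0.015]
 [0.474 0.362 0.015]
 [0.455 0.21  0.015]
 [0.421 0.222 0.015]]
[ 0.46575998  0.28884693 -1.92019978] -110.01934316117912 [0.3 0.9 0.2 0.9 0.8 0.6 0.2 1.5 0.5 0.5 1.3 1.3 0.8 0.1 0.7 0.2]
[[ 0.675 -0.024  0.012]
 [ 0.49   0.01   0.012]
 [ 0.657 -0.204  0.012]
 [ 0.447 -0.17   0.012]]
[[ 0.674 -0.028  0.015]
 [ 0.489  0.001  0.015]
 [ 0.652 -0.199  0.015]
 [ 0.466 -0.166  0.015]]
packer [[0.65  0.38  0.01 ]
 [0.615 0.381 0.01 ]
 [0.642 0.231 0.01 ]
 [0.605 0.232 0.01 ]]
```

The scene shows these things that could be taken for the wedge:
- Small orange: scene (323,213), top (321,193).
- Large orange: scene (385,198).
- Green: scene (330,151).
- Turquoise: scene (361,266).
- Pink: scene (418,328).
- Flat blue packer: scene (274,241).

I choose the small orange. The close crop shows its thick back face at the end away from the plate, and its 150 mm length fits in both views. The bubble sits towards the hinge bar.

Next I hover over its back and check with the wrist camera.

```bash
cat >> h.py <<'E'
def ori(a,s=1):
    z=s*np.array([np.cos(a),np.sin(a),0]);y=np.array([0,0,-1.]);return np.c_[np.cross(y,z),y,z]
WP=(0.4658,0.2888,-1.9202)
E
python3 - <<'E'
from h import *
a=WP[2];g=world(WP,[-.055,0,.0])[0]
for s in(1,-1):
    for (q,b) in ((g,a),(np.array([.60,.07,0]),np.radians(-98.5))):
        print(s,ctrl.ik(q+[0,0,.15],ori(b,s)),ctrl.ik(q+[0,0,.006],ori(b,s)))
E
```

```text
1 [ 2.93146418e+01  2.95392986e+01  8.62051682e+01 -2.54444375e-14
  6.42555332e+01 -1.30666002e+02] [ 2.93146418e+01  4.08453680e+01  9.24462056e+01 -2.54444375e-14
  4.67084263e+01 -1.30666002e+02]
1 [ 9.92174220e-01  3.04002405e+01  8.44802634e+01 -2.54444375e-14
  6.51194961e+01 -1.70507826e+02] [ 9.92174220e-01  4.14501893e+01  9.06685609e+01 -2.54444375e-14
  4.78812499e+01 -1.70507826e+02]
-1 [ 2.93146418e+01  2.95392986e+01  8.62051682e+01 -2.54444375e-14
  6.42555332e+01  4.93339976e+01] [ 2.93146418e+01  4.08453680e+01  9.24462056e+01 -2.54444375e-14
  4.67084263e+01  4.93339976e+01]
-1 [ 9.92174220e-01  3.04002405e+01  8.44802634e+01 -2.54444375e-14
  6.51194961e+01  9.49217422e+00] [ 9.92174220e-01  4.14501893e+01  9.06685609e+01 -2.54444375e-14
  4.78812499e+01  9.49217422e+00]
```

```bash
python3 - <<'E'
from h import *
a=WP[2];g=world(WP,[-.055,0,.13])[0]
ctrl.goto(g,ori(a))
ctrl.sleep(.2)
pos,R=ctrl.current_tool_pos(),ctrl.current_eef_rot()
im=ctrl.read_camera("wrist");sc=ctrl.read_camera("scene");tp=ctrl.read_camera("top")
cv2.imwrite("pics/t1.png",tp);cv2.imwrite("pics/s1.png",sc)
np.savez("w1.npz",pos=pos,R=R);cv2.imwrite("pics/w1.png",im)
L=[(.075,.018,.004),(.075,-.018,.004),(-.075,.018,.034),(-.075,-.018,.034),(.075,.018,0),(.075,-.018,0)]
for u in wproj(world(WP,L),pos,R): cv2.circle(im,tuple(int(v) for v in u.round()),2,(255,0,255),-1)
cv2.imwrite("pics/w1a.png",im)
print(ctrl.current_t(),pos)
E
```

```text
2.4667 [0.48449016 0.3408009  0.13008563]
```

View pics/w1a.png

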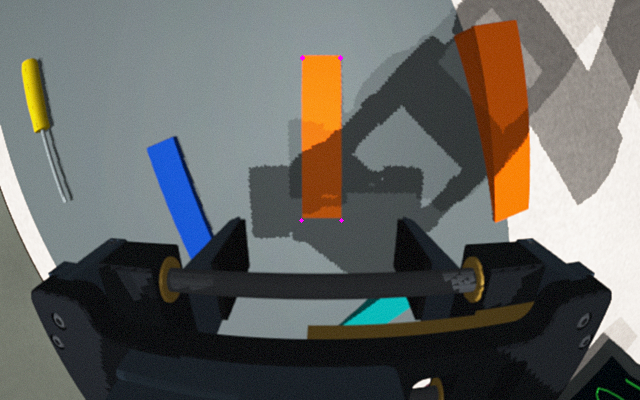

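View pics/t1.png

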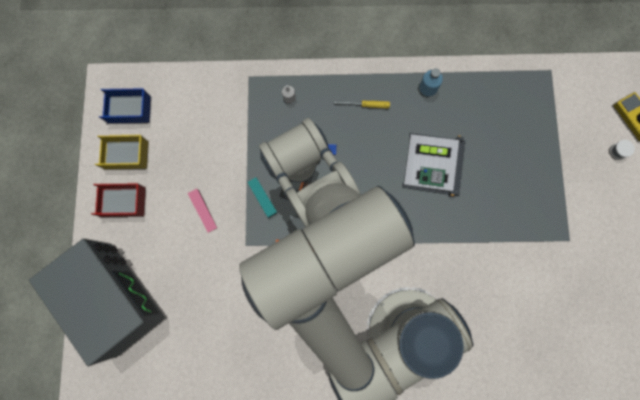

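The wrist picture shows the small orange wedge at (302–342, 55–218). The projected corners fall within 3 px, and the fingers straddle its thick end. I grip it and slide it flat to a position in front of the edge.

```bash
cat >> h.py <<'E'
M=(0.5815,-0.011,np.radians(-98.5))
def tcp(mx,my=0,z=.006,gx=-.055,Mp=None):
    return world(Mp or M,[mx+gx,my,z])[0]
E
python3 - <<'E'
from h import *
a=WP[2]
g=world(WP,[-.055,0,.006])[0]
print(ctrl.move_l(g+[0,0,.03],vel=.15), ctrl.move_l(g,vel=.06,contact_N=8))
print(ctrl.current_tool_pos(),ctrl.current_contact_force())
ctrl.command_gripper(0.0)
print(ctrl.current_grip_width()*91,ctrl.current_contact_force())
p=ctrl.current_tool_pos()
t=tcp(-.10);t[2]=p[2]
ctrl.move_l(t,vel=.1,ori=ori(M[2]))
print(ctrl.current_tool_pos(),ctrl.current_contact_force(),ctrl.current_grip_width()*91)
pos,R=ctrl.current_tool_pos(),ctrl.current_eef_rot()
im=ctrl.read_camera("wrist");cv2.imwrite("pics/w2.png",im);np.savez("w2.npz",pos=pos,R=R)
cv2.imwrite("pics/s2.png",ctrl.read_camera("scene"))
L=[(.0,.09,.008),(.0,-.09,.008),(0,0,.008)]
for u in wproj(world(M,L),pos,R): cv2.circle(im,tuple(int(v) for v in u.round()),2,(255,0,255),-1)
w=world((*world(M,[-.1,0,0])[0][:2],M[2]),[(.075,.018,.004),(.075,-.018,.004),(-.075,.018,.034),(-.075,-.018,.034)])
for u in wproj(w,pos,R): cv2.circle(im,tuple(int(v) for v in u.round()),2,(255,0,0),-1)
cv2.imwrite("pics/w2a.png",im)
print(ctrl.current_t())
E
```

```text
False False
[0.48458526 0.34045581 0.00586756] [-0.07082197  0.12516582 -0.38107733]
35.77801942405742 [ 0.06697363 -0.25405201  0.49025937]
[0.60435042 0.14240963 0.00600121] [ 0.99452864 -0.62965221  0.31735029] 35.8524064989897
7.3417
```

View pics/w2a.png

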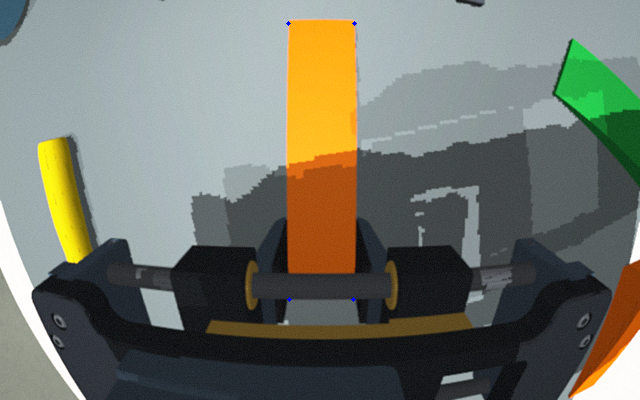

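View pics/s2.png

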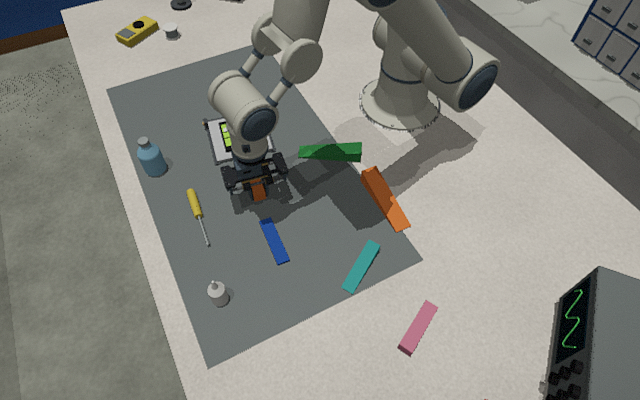

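The wedge lies straight between the pads, with its tip at (289–354, 22) on the prediction, ahead of the plate edge. The packer at scene (274,241) has not moved. I push in.

```bash
python3 - <<'E'
from h import *
def step(mx,n,vel):
    r=ctrl.move_l(tcp(mx),vel=vel,contact_N=25)
    pos,R=ctrl.current_tool_pos(),ctrl.current_eef_rot()
    print(mx,r,pos,ctrl.current_contact_force().round(1),ctrl.current_grip_width()*91,ctrl.current_t())
    im=ctrl.read_camera("wrist");cv2.imwrite(f"pics/{n}.png",im);np.savez(n+".npz",pos=pos,R=R)
    return r
if not step(-.04,"w3",.06): step(.012,"w4",.04)
cv2.imwrite("pics/t4.png",ctrl.read_camera("top"));cv2.imwrite("pics/s4.png",ctrl.read_camera("scene"))
E
python3 -c "
import cv2,numpy as np
a=cv2.imread('pics/w3.png');b=cv2.imread('pics/w4.png')
cv2.imwrite('pics/c4.png',np.vstack([a[:290],b[:290]]))
t=cv2.imread('pics/t4.png');cv2.imwrite('pics/t4z.png',cv2.resize(t[120:220,300:480],None,fx=4,fy=4,interpolation=cv2.INTER_CUBIC))"
```

```text
-0.04 False [0.5955676  0.08238917 0.00603163] [ 1.  -0.5  1.6] 36.00935809412109 8.4917
0.012 False [0.58783543 0.03183996 0.00599578] [-0.   5.5  0.4] 35.84035934289969 9.9917
```

View pics/c4.png

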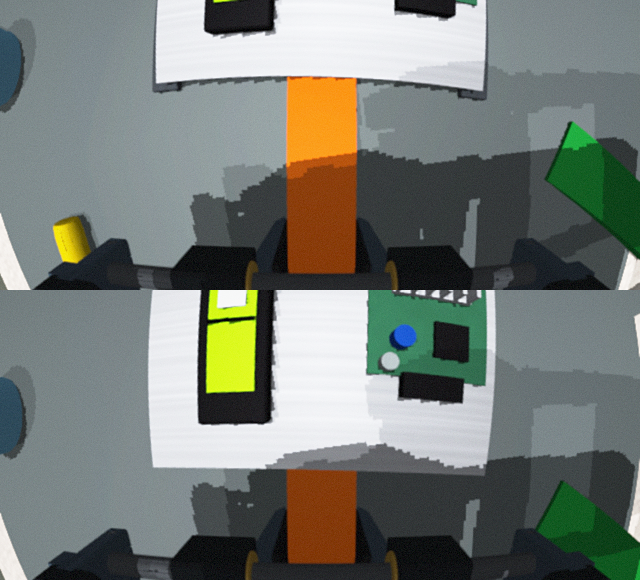

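View pics/t4z.png

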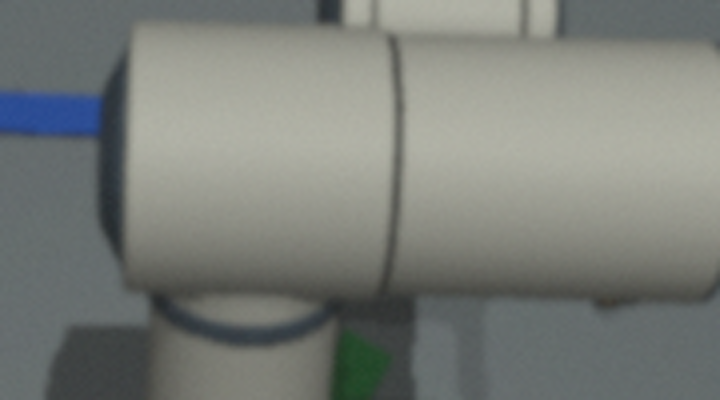

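The top picture of the last step is blocked by the arm. The wrist view shows the plate raised squarely on the wedge, with the lower line at (230,30) and the bubble end at (230,16), slightly towards the hinge. I release and look from above.

```bash
python3 - <<'E'
from h import *
ctrl.command_gripper(0.75)
print(ctrl.current_contact_force().round(1))
ctrl.move_l(tcp(.012,z=.10),vel=.15)
ctrl.move_l(tcp(.05,z=.12),vel=.15)
ctrl.sleep(.3)
pos,R=ctrl.current_tool_pos(),ctrl.current_eef_rot()
im=ctrl.read_camera("wrist");cv2.imwrite("pics/w5.png",im);np.savez("w5.npz",pos=pos,R=R)
cv2.imwrite("pics/s5.png",ctrl.read_camera("scene"))
print(ctrl.current_t())
E
```

```text
[ 0.6  0.3 -0.2]Traceback (most recent call last):
  File "<stdin>", line 5, in <module>
bench.MotionError: the arm cannot follow that straight line within its joint ranges
```

```bash
python3 - <<'E'
from h import *
print(ctrl.current_tool_pos(),ctrl.current_q().round(1),ctrl.ik(tcp(.05,z=.12),ori(M[2])))
pos,R=ctrl.current_tool_pos(),ctrl.current_eef_rot()
im=ctrl.read_camera("wrist");cv2.imwrite("pics/w5.png",im);np.savez("w5.npz",pos=pos,R=R)
cv2.imwrite("pics/s5.png",ctrl.read_camera("scene"))
print(ctrl.current_t())
E
```

```text
[0.58737433 0.0315513  0.09932839] [  -2.7   32.9   89.5    0.    57.6 -174.2] None
11.6833
```

View pics/w5.png

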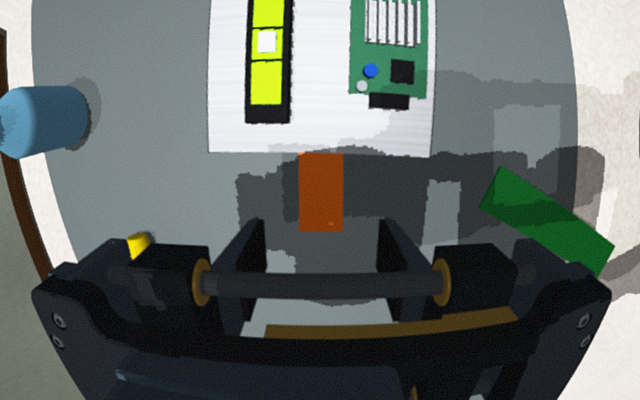

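```bash
python3 - <<'E'
import cv2,numpy as np
im=cv2.imread("pics/w5.png")
cv2.imwrite("pics/w5z.png",cv2.resize(im[0:130,220:320],None,fx=4.6,fy=4.6,interpolation=cv2.INTER_CUBIC))
print(im[18:70,255:258].mean(1).astype(int).tolist())
print(im[18:70,262:272].mean(1).astype(int).tolist())
E
```

```text
[[34, 248, 221], [27, 248, 218], [35, 248, 221], [33, 248, 220], [30, 248, 220], [33, 248, 221], [33, 249, 221], [31, 253, 226], [29, 251, 205], [14, 115, 83], [11, 74, 52], [22, 222, 169], [26, 254, 220], [30, 250, 223], [49, 248, 222], [58, 248, 223], [56, 249, 223], [52, 248, 220], [52, 248, 222], [47, 247, 219], [55, 248, 223], [61, 248, 224], [67, 248, 223], [66, 247, 223], [65, 248, 225], [66, 248, 225], [71, 248, 224], [76, 248, 227], [79, 249, 227], [80, 248, 225], [79, 247, 224], [72, 247, 225], [74, 248, 226], [70, 248, 225], [51, 248, 223], [34, 248, 222], [33, 248, 223], [38, 249, 224], [31, 249, 221], [40, 253, 231], [29, 255, 218], [24, 167, 125], [13, 32, 23], [13, 100, 71], [28, 233, 182], [35, 253, 221], [34, 250, 225], [35, 249, 224], [41, 249, 226], [38, 249, 224], [35, 248, 223], [40, 249, 224]]
[[33, 247, 219], [32, 247, 219], [33, 247, 219], [33, 247, 220], [32, 247, 219], [34, 248, 220], [34, 251, 225], [34, 254, 217], [24, 178, 134], [16, 48, 36], [11, 73, 52], [13, 193, 145], [91, 245, 213], [219, 249, 241], [253, 247, 247], [250, 248, 247], [248, 248, 247], [247, 248, 247], [248, 247, 247], [248, 248, 247], [248, 248, 247], [248, 248, 247], [248, 248, 247], [248, 248, 247], [248, 248, 247], [248, 248, 247], [248, 248, 247], [248, 248, 247], [248, 248, 247], [248, 248, 247], [248, 248, 248], [249, 248, 248], [252, 248, 249], [248, 241, 240], [136, 222, 196], [33, 244, 211], [32, 249, 225], [36, 248, 224], [39, 250, 227], [39, 252, 222], [29, 235, 181], [20, 114, 83], [16, 42, 31], [19, 146, 106], [29, 233, 188], [36, 249, 219], [39, 249, 226], [38, 248, 226], [36, 248, 224], [40, 248, 225], [36, 248, 225], [37, 248, 225]]
```

View pics/w5z.png

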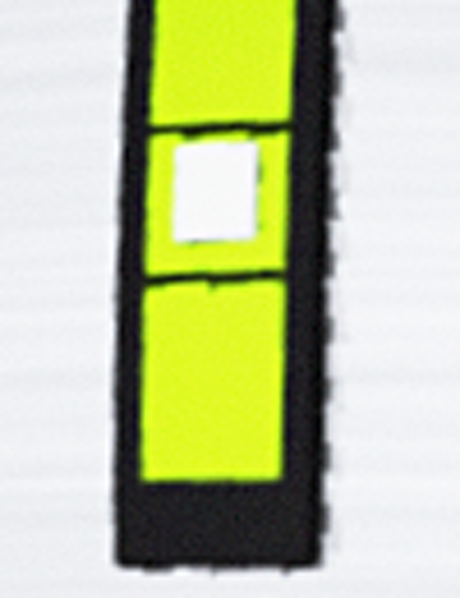

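View pics/s5.png

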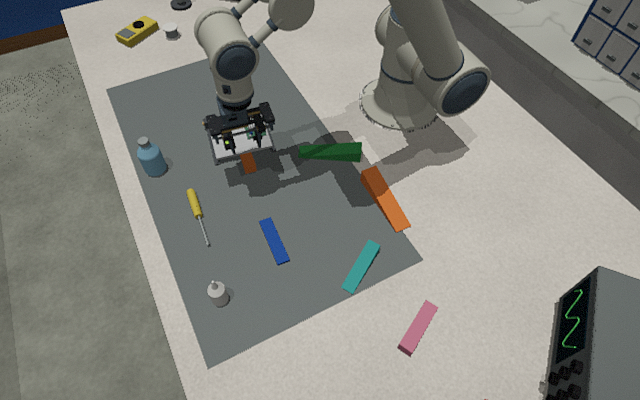

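The wedge is released and holding. The lines are at rows 27.5 and 59.8 with the bubble at 30–52, so it is between them but 2 mm towards the hinge (about -0.008 rad). I regrip and push 5 mm more.

```bash
python3 - <<'E'
from h import *
ctrl.move_l(tcp(.012,z=.03),vel=.1)
print(ctrl.move_l(tcp(.012),vel=.05,contact_N=8))
ctrl.command_gripper(0.0)
print(ctrl.current_grip_width()*91)
print(ctrl.move_l(tcp(.017),vel=.02,contact_N=25),ctrl.current_contact_force().round(1))
ctrl.command_gripper(0.75)
ctrl.move_l(tcp(.017,z=.095),vel=.12)
ctrl.sleep(.3)
pos,R=ctrl.current_tool_pos(),ctrl.current_eef_rot()
im=ctrl.read_camera("wrist");cv2.imwrite("pics/w6.png",im)
z=cv2.resize(im[0:130,220:320],None,fx=3,fy=3,interpolation=cv2.INTER_CUBIC)
cv2.imwrite("pics/w6z.png",z)
c=im[10:70,258:276].mean(1);print(c[:,0].astype(int).tolist());print(c[:,1].astype(int).tolist())
# wedge back top corners prediction
w=world((*world(M,[.017,0,0])[0][:2],M[2]),[(-.075,.018,.034),(-.075,-.018,.034)])
print(wproj(w,pos,R).round(1),ctrl.current_t(),ctrl.current_q()[5])
E
```

```text
False
35.53245768605376
False [0.6 4.3 3.8]
[31, 31, 32, 32, 32, 32, 32, 31, 33, 33, 34, 33, 34, 33, 35, 31, 33, 33, 32, 34, 30, 19, 13, 16, 26, 28, 40, 124, 230, 249, 246, 244, 243, 243, 242, 242, 241, 241, 241, 240, 240, 239, 239, 239, 238, 237, 237, 238, 239, 189, 76, 28, 35, 35, 25, 18, 16, 26, 34, 39]
[247, 247, 247, 247, 247, 247, 247, 247, 247, 247, 247, 247, 247, 247, 247, 247, 247, 247, 249, 252, 235, 113, 32, 131, 229, 250, 249, 246, 244, 245, 246, 245, 245, 244, 243, 245, 247, 247, 247, 247, 246, 245, 245, 245, 246, 246, 244, 243, 242, 238, 240, 248, 252, 252, 184, 54, 88, 207, 248, 251]
[[298.6 235.8]
 [342.8 235.8]] 16.075 -174.7276236452959
```

View pics/w6.png

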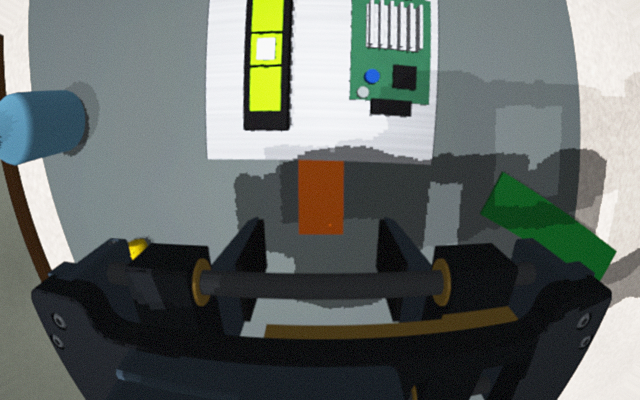

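View pics/w6z.png

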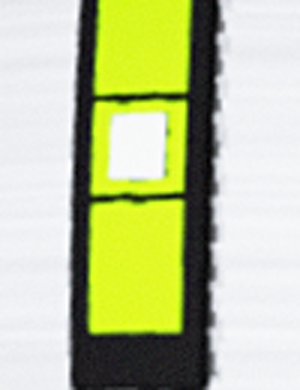

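The lines are at rows 32.0 and 65.3 (mid 48.6) and the bubble at 37.3–59.5 (centre 48.4), so it is centred. The wedge (298–343) lies mid-edge of the plate (207–434). I back off, take one last check and hand in.

```bash
python3 - <<'E'
from h import *
p=ctrl.current_tool_pos()
ctrl.move_l(p+[0,.06,.10],vel=.15)
ctrl.movej(ctrl.current_q()+np.array([40,0,0,0,0,0]))
ctrl.sleep(.3)
t=ctrl.read_camera("top");s=ctrl.read_camera("scene")
cv2.imwrite("pics/f.png",np.vstack([cv2.resize(t[120:220,280:480],None,fx=3,fy=3,interpolation=cv2.INTER_CUBIC),cv2.resize(s[90:290,160:360],(600,600))[:299]]))
s0=cv2.imread("pics/scene0.png")
for im in(s0,s):
    h=cv2.cvtColor(im,cv2.COLOR_BGR2HSV)[200:280,240:310];m=cv2.inRange(h,(105,150,60),(125,255,255));q=cv2.moments(m,True);print(q["m10"]/q["m00"],q["m01"]/q["m00"])
print(ctrl.current_t(),ctrl.current_contact_force().round(1))
E
```

```text
33.873333333333335 40.67166666666667
33.87853577371048 40.70216306156406
18.9 [ 0.1 -0.4  0.2]
```

View pics/f.png

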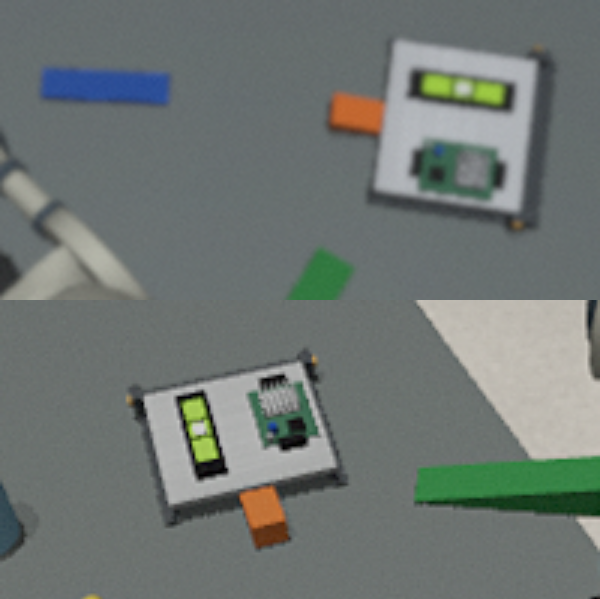

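Both views show the bubble centred at (464,89) and (200,429), with the wedge flat and mid-edge. The packer is unmoved and the arm is clear.

```bash
python3 -c "
from bench import ctrl
ctrl.sign_off();print(ctrl.current_t())"
```

```text
the job is handed in; nothing more can be done
the job is handed in; nothing more can be done
```

The job is handed in: the smaller orange wedge is under the middle of the plate's low edge, released, and the level reads centred. I gripped it by its thick end, slid it along the bench and pushed it in. The first push left the plate about 0.008 rad low, so I regripped and pushed 5 mm more.

Last checks, at 18.9 s of the 42 s allowed:
- **Bubble:** centred between its lines to within about 0.3 px, or 0.2 mm, in the wrist view. The top and scene views agree.
- **Wedge:** it lies mid-edge and looks flat on the bench, with its tip under the plate.
- **Packer:** it shifted by less than 0.05 px in the scene picture, so it was not moved.
- **Arm:** clear of everything, with no contact force beyond noise.

One lookout move was refused because of a joint limit. Nothing moved, and I looked from a different pose instead. No check failed.

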